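Latch the decapping jig and pull a stuck cover off its canister

TASK

Open the stuck canister in the decapping jig: press the jig's sprung lever down until its hidden catch holds it by itself, without forcing it against the stop, so that the canister's foot is clamped. Then pull the cover straight up off the canister without lifting the canister along with it, and stand the cover upright, mouth down, flat on the clear floor of the steel tray. Leave the lever latched and the canister in the jig, do not drop the cover, and leave the other things where they are.

Things in the scene. Friction and masses are not known exactly. Their poses are not given: they have to be found in the camera images.
- jig: Decapping jig, fixed (its place differs each time): aluminium base plate 228 x 150 mm, top 10 mm above the worktop. Origin on the worktop under the centre of the canister's nest; its -x side faces the robot. Its yoke lever is hinged behind (+x) and its two arms pass both sides of the canister (outer faces at y = +-52 mm) to a black ribbed press pad in front.
- hinge (a point): Middle of the lever's hinge axis: jig x = +100 mm, 40 mm above the worktop; the axis runs along the jig's y.
- latch_top (a point): Centre of the open top of the grey latch housing (48 mm in x, 44 mm in y, 86 mm above the worktop, jig x = -75 mm). In it a spring catch takes hold of a bar of the lever, 175 mm from the hinge. The catch's height was set by the last user: it differs by up to 26 mm each time and cannot be read off.
- press_pad (a point): Centre of the top face of the lever's black ribbed press pad (52 mm along the lever, 104 mm in y), 238 mm from the hinge axis. Its x axis points along the lever to the hinge, y along the hinge axis, z out of the pad's top. It swings with the lever on an arc about the hinge.
- lever (a joint): Lever angle, rad: 0 = sprung open (arms 0.5 rad above level), 0.5 = level. Springs back unless caught. At 0.35 to 0.52 the catch snaps in; 1.5 mm further the bar meets a stiff rubber buffer (10 N/mm) on the catch. Pushing at the pad takes 1 to 3 N at first, up to 17 N before the click; 20 to 25 N means it bears on the buffer, over 40 N is forcing. Caught and let go it stays between 0.34 and 0.51.
- canister: The inner part: open square steel canister, 50 x 50 mm, 58 mm tall, on a flat foot 72 (x) x 116 (y) x 6 mm, 0.13 to 0.23 kg, loose between low rails (2 mm play) on the jig's base plate. Origin under the centre of its foot. Unless the lever's two sprung feet press on its foot, it comes up with the cover.
- cover: The outer part: aluminium push-on cover, 62 x 62 mm, 3 mm walls, 70 mm tall, open below, 0.14 kg, with a black rib on top. Origin at the centre of its mouth (lower rim), z up. It stands on the canister's foot (mouth 16 mm above the worktop), 3 mm play, held by two spring cheeks inside that need a pull of 3 to 7 N besides its weight; free once raised by 58 mm.
- cover_rib (a point): Centre of the grip rib on the cover: 16 mm thick (cover's x), 56 mm long (cover's y), 26 mm tall, 83 mm above the mouth; the cover's flat top lies 13 mm below this point.
- tray: Steel instrument tray, fixed, 193 (x) x 253 (y) mm, rim 18 mm high, floor 2 mm above the worktop. Origin on the worktop under its centre. Forceps and a spatula lie along x near its own -y edge (y = -113 to -74 mm); the rest is clear.
- forceps: Curved steel forceps, 115 mm long, lying in the tray; leave them.
- spatula: Micro spatula, 167 mm long, lying in the tray beside the forceps; leave it.
- vial: Small screw-cap jar, 34 mm wide, 60 mm tall, standing behind the jig; leave it.
Mind the look-alikes: they are no part of the job. What is shaped like the canister but green is not meant.

How it is judged:
On the way, in this order (a step that is already met when the one before it is completed fails the run):
1. the lever is caught: it stays down with nothing touching the jig (value of joint lever above 0.3 rad and velocity of joint lever between -0.05 and 0.05 rad/s and contact force between each of the fingers, the arm and jig below 0.3 N), for 0.3 s.
2. the cover is off: its mouth is above the canister's open top (z of cover in the frame of canister above 0.066 m and value of joint lever above 0.3 rad), for 0.1 s.
At the end, for the whole second after the job is handed in: Lever still latched (past 0.30 rad). Canister in its nest: within 10 mm of the centre, lifted under 3 mm. Cover upright (0.06 rad), mouth down on the tray floor (within 4 mm; centre within 65 mm in x, 95 mm in y of the tray centre), let go, at rest (value of joint lever above 0.3 rad and z of canister in the frame of jig below 0.013 m and x of canister in the frame of jig between -0.01 and 0.01 m and y of canister in the frame of jig between -0.01 and 0.01 m and x of cover in the frame of tray between -0.065 and 0.065 m and y of cover in the frame of tray between -0.095 and 0.095 m and z of cover in the frame of tray below 0.006 m and angle between cover's own z axis and vertical below 0.06 rad and linear speed of cover below 0.02 m/s); the robot touches nothing.
It fails at once if the jig was pushed with more than 40 N (contact force between any of the fingers, the arm and jig above 40 N).
It fails at once if the canister was lifted out with the cover (more than 12 mm) or tipped (z of canister in the frame of jig above 0.022 m or angle between canister's own z axis and vertical above 0.2 rad).
It fails at once if the cover was let go in the air (height (world z) of cover above 0.06 m and contact force between the fingers and cover below 0.1 N).
It fails at once if the forceps, spatula or jar were shifted by more than 40 mm (distance of any of forceps, spatula, vial from where it was at the start of the episode above 0.04 m).
It also fails if it takes over 72 s, if anything falls off the work surface, if the arm or the gripper's body presses on something with over 40 N, if the wrist force passes 120 N, or if a joint passes its speed limit or range.

ROBOT

A 7-joint arm with a two-finger parallel gripper is mounted at the origin on a cart in front of the work surface, level with it; the furniture and walls round the work are solid. World frame = base frame: x ahead of the robot, y to its left, z up, the work surface at z = 0. Lengths are in m, angles in rad, forces in N, time in s.
With the tool pointing down it reaches from about 0.425 to 0.925 m from the base axis. Payload 6.8 kg.
Tool frame: the origin (TCP) lies midway between the tips of the shut fingers; the grasp point (between the pads) lies 19 mm behind it; z points along the fingers, y is the direction in which the jaws open and shut (so a half turn about z gives the same grasp; the last joint's range is limited). The gripper opens to 85 mm and grips with 20 to 120 N. Pads are 22 mm wide; open, the fingers measure 114 mm over their backs; the gripper's body (76 mm by 85 mm) begins 54 mm behind the grasp point. The pads swing forward as they close: fully open they stand 13 mm farther back than shut.
Start: joints at [1.041, 0.477, 0.022, 1.555, -0.011, 1.109, -0.083], TCP at [0.276, -0.616, 0.231] pointing down, gripper open.
Joint ranges: [-2.96, 2.96], [-0.34, 2.1], [-1.41, 1.46], [0.24, 2.44], [-1.37, 4.51], [0.17, 1.92], [-2.96, 2.96]. Speed limits (rad/s): [2.39, 2.39, 3.14, 3.14, 3.14, 3.14, 3.14].

INTERFACE

Orientations are given as a unit quaternion [w, x, y, z].
In Python, from station import * gives the robot as it stands. The module is installed in compiled form; this text tells all that it offers.
- The arm moves only by the tool jog_arm, never from a script. Its arguments are lists of equal length, an entry for each row: "dp": the shift along the tool's x, y, z in units of 25 mm (1.0 is 25 mm), a list of three; "angular": the turn, a rotation vector about the tool's x, y, z in units of 5 degrees (1.0 is 5 degrees), a list of three; "claw": the finger opening in mm, from 0 to 85.4. A call has exactly 5 rows; each row is the pose to reach, as a shift and turn from the pose commanded when the call began, along the tool's axes at that moment; what a row does not reach only later rows make up. A row lasts 1/10 s, in which the tool goes at most 50 mm and 8.59 degrees, less where a joint would pass 70% of its speed; a pose out of reach is approached as far as the arm can. A call with a gripper value outside its range is refused whole. The fingers move at their own pace and stop on an object; "grip_force" is the grip in N (left out, the last holds). Time passes only in rows, so rows that repeat a pose let the fingers close, or fill a call up. It gives the time, the measured TCP pose, the force and the opening at its end, in the units of the state.
- get_obs(): the state, without advancing time (a new reading comes with each control period).
- read_camera(name): name is "scene" or "top" or "wrist"; returns a dict with "pixels" (420x560x3 uint8, blue, green, red), "camera_matrix" (3x3 intrinsics, pixels), "rvec" (rotation vector, rad) and "tvec" (3), from world to camera coordinates, as OpenCV has them. Camera axes: x right, y down, z forward; pixel columns grow to the right and rows downward; lengths in m; the calibration is good to about 2 mm. The wrist camera is an equidistant fisheye: a pixel r from the principal point sees the ray r / f radians off the axis. A picture is of the moment at which its call begins. There is no depth.
- hand_in(): hands the job in, once; it reports no verdict.
The state is a dict: "t": time; "q": joint angles; "joint_vel": joint speeds; "joint_torque": joint torques, N m; "eef_pos": TCP position; "tool_rot": TCP orientation; "contact_force": force on the tool from outside, world axes, zero at the start; "torque": the same for the moment, N m; "gripper_width": opening from 0.0 (shut) to 1.0 (fully open).
Only numpy, scipy, OpenCV 4.12 (cv2) and the standard library are available. Lean on these libraries where they do the work, as an engineer would, in place of code of your own. Each camera call takes 0.05 s, during which the arm holds its last target.

## Working session

There is one attempt and no reset: what is moved stays moved. The work goes in short steps, Python scripts to look and compute and a tool call to move; the robot and the scene stay as the last step left them, time stands still between calls to the robot, and variables do not carry over. Pictures are saved under pics/ and viewed, and the job is handed in when it is done.

Besides the shell and the picture viewer there is one more tool, called by a JSON object that holds its "name" and its "arguments", one argument or row to a line. jog_arm: Moves the arm, as the interface text tells. Its arguments: {"type":"object","properties":{"dp":{"type":"array","items":{"type":"array","items":{"type":"number"}}},"angular":{"type":"array","items":{"type":"array","items":{"type":"number"}}},"claw":{"type":"array","items":{"type":"number"}},"grip_force":{"type":"number"}},"required":["dp","angular","claw"]}

```bash
mkdir -p pics; cat > h.py <<'E'
import numpy as np, cv2
from station import *
def snap(n,f):
    c=read_camera(n); cv2.imwrite('pics/'+f+'.png',c['pixels']); 
    np.savez('pics/'+f+'.npz',**c); return c
def load(f): return dict(np.load('pics/'+f+'.npz'))
def ray(c,u,v):
    R,_=cv2.Rodrigues(np.array(c['rvec'],float)); K=np.array(c['camera_matrix']); t=np.array(c['tvec'],float).ravel()
    d=R.T@np.linalg.inv(K)@[u,v,1]; o=-R.T@t
    return o,d
def onz(c,u,v,z):
    o,d=ray(c,u,v); return o+d*(z-o[2])/d[2]
def proj(c,p):
    return cv2.projectPoints(np.array(p,float).reshape(-1,3),np.array(c['rvec'],float),np.array(c['tvec'],float),np.array(c['camera_matrix']),None)[0].reshape(-1,2)
E
python3 - <<'E'
from h import *
snap('scene','s0');snap('top','t0');snap('wrist','w0')
print(get_obs())
E
```

```text
{'t': 0.15, 'q': array([ 1.04089323,  0.47761517,  0.0223801 ,  1.55619036, -0.01154938,
        1.10928725, -0.08312003]), 'joint_vel': array([ 0.00013412, -0.00108786,  0.00113043, -0.00273718,  0.0013928 ,
       -0.00088551,  0.0001629 ]), 'joint_torque': array([ 2.47865297e-03, -5.96922004e+01,  1.61036443e+00, -2.81489128e+01,
        1.27495331e-02,  6.57569952e-03,  3.14466661e-05]), 'eef_pos': array([ 0.27615984, -0.61544204,  0.23056072]), 'tool_rot': array([-6.63187425e-04,  9.77847962e-01,  2.09315293e-01, -1.76042049e-04]), 'contact_force': array([-0.82026114, -0.26946201, -0.31207735]), 'torque': array([ 0.034787  , -0.01652382, -0.01731681]), 'gripper_width': 0.9995379171737548}
```

View pics/s0.png

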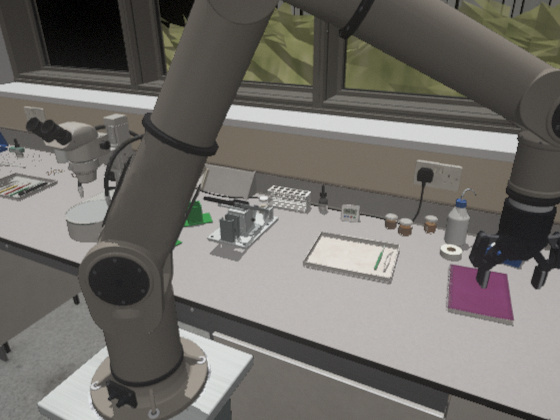

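View pics/t0.png

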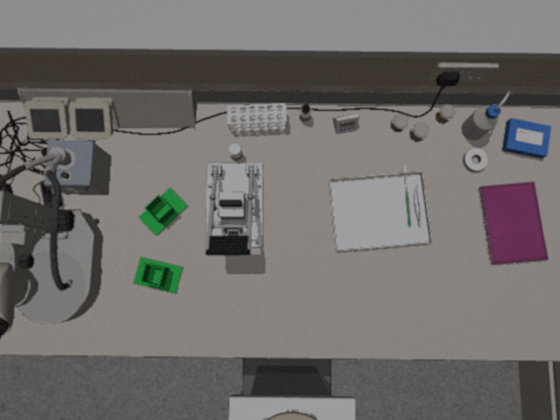

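View pics/w0.png

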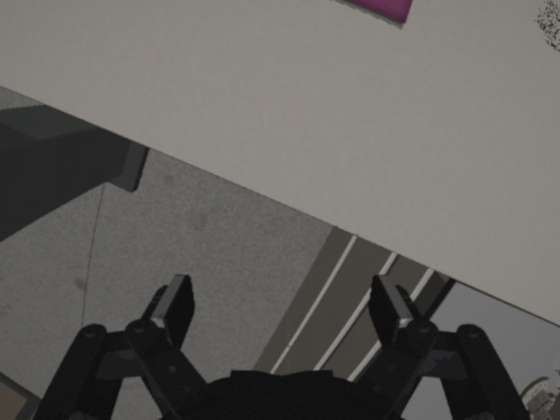

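```bash
python3 - <<'E'
from h import *
c=load('t0'); im=c['pixels']
cv2.imwrite('pics/t0j.png',cv2.resize(im[150:270,190:280],None,fx=6,fy=6,interpolation=cv2.INTER_CUBIC)[:600*2][:720,:540][0:600])
cv2.imwrite('pics/t0t.png',cv2.resize(im[160:260,320:440],None,fx=6,fy=6,interpolation=cv2.INTER_CUBIC))
o,d=ray(c,280,210);print(o,d,c['camera_matrix'])
for u,v in [(235,210),(380,212),(500,330)]:print(onz(c,u,v,0))
print(proj(c,[[0,0,0],[.5,0,0],[.276,-.616,.23]]))
E
```

```text
[0.43025762 0.03747809 1.27999697] [ 0.1503563  -0.00318706 -0.98864548] [[483.50291254   0.         277.98453279]
 [  0.         483.50291254 207.85467863]
 [  0.           0.           1.        ]]
[0.62365839 0.15383733 0.        ]
[ 0.62231989 -0.23432138  0.        ]
[ 0.31794394 -0.53690408  0.        ]
[[290.99692271 459.47895774]
 [292.1811146  256.95174788]
 [588.86356112 361.38353147]]
```

View pics/t0j.png

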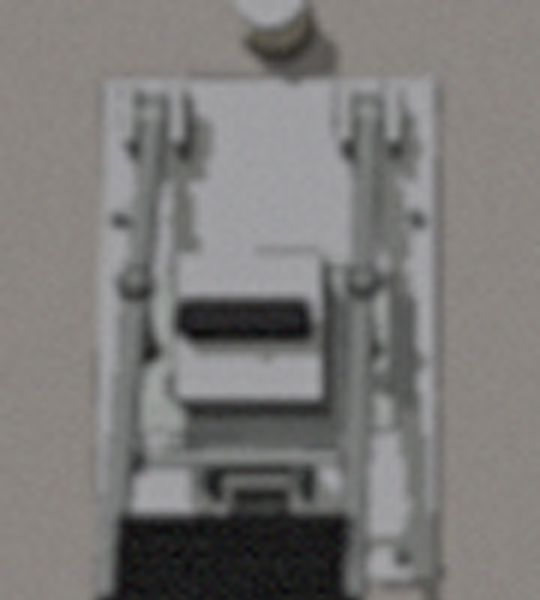

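View pics/t0t.png

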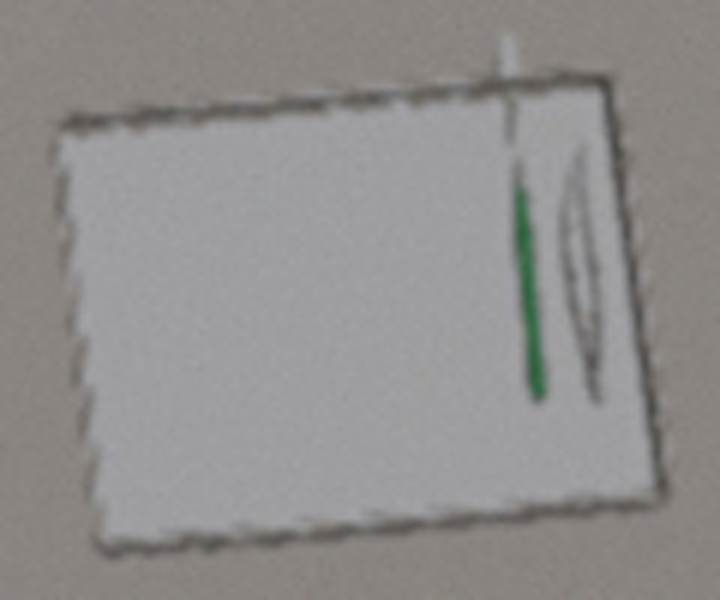

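```bash
cat >> h.py <<'E'
from scipy.spatial.transform import Rotation as Ro
def st(): 
    o=get_obs(); w,x,y,z=o['tool_rot']; return o,Ro.from_quat([x,y,z,w])
def goto(p,yaw_deg):
    """units for dp, angular to reach world p, tool down with tool-x yaw"""
    o,R=st(); dp=R.inv().apply(np.array(p)-o['eef_pos'])/0.025
    a=np.radians(yaw_deg); T=Ro.from_matrix(np.array([[np.cos(a),np.sin(a),0],[np.sin(a),-np.cos(a),0],[0,0,-1]]).T.T)
    ang=(R.inv()*T).as_rotvec(degrees=True)/5
    print('t',round(o['t'],2),'pos',o['eef_pos'].round(4),'F',o['contact_force'].round(2),'dp',dp.round(2),'ang',ang.round(2))
E
python3 - <<'E'
from h import *
c=load('t0')
P=lambda u,v,z,ox,oy: onz(c,ox+u/6,oy+v/6,z).round(4)
print('base corners',P(105,78,.01,190,150),P(437,78,.01,190,150),P(437,590,.01,190,150))
print('rib top corners',[P(u,v,.112,190,150) for u,v in [(178,300),(312,300)]], 'front bottom',[P(u,v,.086,190,150) for u,v in [(178,340),(312,340)]])
print('cover top',[P(u,v,.086,190,150) for u,v in [(178,250),(323,250),(178,402),(323,402)]])
print('pad',[P(u,v,.16,190,150) for u,v in [(118,515),(352,515),(110,625),(345,625)]])
print('tray',[P(u,v,.018,320,160) for u,v in [(60,122),(605,78),(660,495),(100,548)]])
t=np.mean([P(u,v,.018,320,160) for u,v in [(60,122),(605,78),(660,495),(100,548)]],0);print(t)
goto([.55,-.22,.30],60)
E
```

```text
base corners [0.7496 0.2302 0.01  ] [0.7512 0.0809 0.01  ] [0.5212 0.0774 0.01  ]
rib top corners [array([0.6311, 0.1818, 0.112 ]), array([0.6317, 0.1271, 0.112 ])] front bottom [array([0.6187, 0.1846, 0.086 ]), array([0.6193, 0.1287, 0.086 ])]
cover top [array([0.6568, 0.1857, 0.086 ]), array([0.6575, 0.125 , 0.086 ]), array([0.5926, 0.1838, 0.086 ]), array([0.5933, 0.1236, 0.086 ])]
pad [array([0.5382, 0.1967, 0.16  ]), array([0.5391, 0.1061, 0.16  ]), array([0.4957, 0.1984, 0.16  ]), array([0.4966, 0.1079, 0.16  ])]
tray [array([ 0.7036, -0.0991,  0.018 ]), array([ 0.7262, -0.342 ,  0.018 ]), array([ 0.5404, -0.3594,  0.018 ]), array([ 0.5148, -0.1153,  0.018 ])]
[ 0.62125 -0.22895  0.018  ]
t 0.15 pos [ 0.2762 -0.6154  0.2306] F [-0.82 -0.27 -0.31] dp [16.47 -9.95 -2.77] ang [-0.02 -0.   -7.17]
```

{"name": "jog_arm", "arguments": {
  "dp": [
    [1.6,-1,-0.6],
    [3.2,-2,-1.2],
    [4.8,-3,-1.8],
    [6.4,-4,-2.4],
    [8,-5,-2.8]
  ],
  "angular": [
    [0,0,-1],
    [0,0,-2],
    [0,0,-3],
    [0,0,-4],
    [0,0,-5]
  ],
  "claw": [0,0,0,0,0]
}}

```text
t: 0.65
eef_pos: [0.4085, -0.4184, 0.3023]
tool_rot: [0.001, 0.909, 0.418, 0.0]
contact_force: [0.6, -0.2, 1.1]
gripper_width: 0.142
```

```bash
python3 - <<'E'
from h import *
goto([.55,-.1,.30],90)
E
```

```text
t 0.65 pos [ 0.4085 -0.4184  0.3023] F [ 0.62 -0.16  1.07] dp [13.35 -4.    0.09] ang [ 0.01  0.01 -8.13]
```

{"name": "jog_arm", "arguments": {
  "dp": [
    [1.9,-0.6,0],
    [3.8,-1.2,0],
    [5.7,-1.7,0],
    [7.6,-2.3,0],
    [9.4,-2.9,0]
  ],
  "angular": [
    [0,0,-1.2],
    [0,0,-2.4],
    [0,0,-3.6],
    [0,0,-4.8],
    [0,0,-6]
  ],
  "claw": [0,0,0,0,0]
}}

```text
t: 1.15
eef_pos: [0.5069, -0.1925, 0.3013]
tool_rot: [0.0, 0.769, 0.639, 0.0]
contact_force: [1.0, -0.7, -0.1]
gripper_width: -0.003
```

```bash
python3 - <<'E'
from h import *
goto([.517,.10,.28],90.8)
E
```

```text
t 1.15 pos [ 0.5069 -0.1925  0.3013] F [ 1.01 -0.71 -0.11] dp [11.58 -1.75  0.85] ang [ 0.    0.   -2.27]
```

{"name": "jog_arm", "arguments": {
  "dp": [
    [2,-0.3,0],
    [4,-0.6,0],
    [6,-0.9,0],
    [8,-1.2,0],
    [9.8,-1.5,0]
  ],
  "angular": [
    [0,0,-0.5],
    [0,0,-1],
    [0,0,-1.5],
    [0,0,-2],
    [0,0,-2.3]
  ],
  "claw": [0,0,0,0,0]
}}

```text
t: 1.65
eef_pos: [0.5152, 0.055, 0.3013]
tool_rot: [0.0, 0.702, 0.712, 0.0]
contact_force: [1.4, 0.3, 0.2]
gripper_width: 0.004
```

{"name": "jog_arm", "arguments": {
  "dp": [
    [1,0,0.4],
    [1.8,-0.2,0.8],
    [1.8,-0.2,0.8],
    [1.8,-0.2,0.8],
    [1.8,-0.2,0.8]
  ],
  "angular": [
    [0,0,0],
    [0,0,0],
    [0,0,0],
    [0,0,0],
    [0,0,0]
  ],
  "claw": [0,0,0,0,0]
}}

```text
t: 2.15
eef_pos: [0.5107, 0.0963, 0.2816]
tool_rot: [0.0, 0.704, 0.71, -0.0]
contact_force: [0.2, 0.8, 0.3]
gripper_width: 0.001
```

```bash
python3 - <<'E'
from h import *
c=snap('wrist','w1'); print(c['camera_matrix'])
goto([.517,.153,.20],90.8)
E
```

```text
[[325.1922621    0.         281.20844767]
 [  0.         325.1922621  212.76296595]
 [  0.           0.           1.        ]]
t 2.2 pos [0.5107 0.0963 0.2817] F [-0.21 -0.67 -0.25] dp [2.27 0.27 3.27] ang [ 0.01  0.01 -0.06]
```

View pics/w1.png

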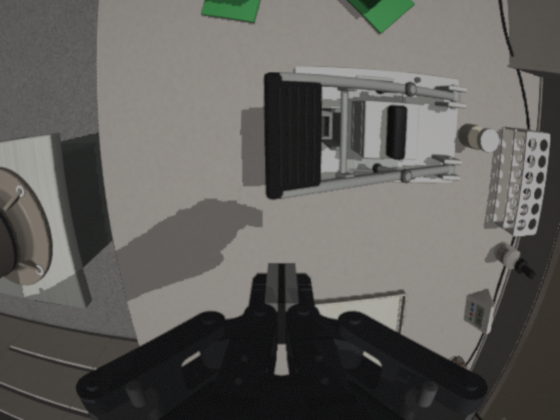

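```bash
cat >> h.py <<'E'
def wray(c,u,v):
    R,_=cv2.Rodrigues(np.array(c['rvec'],float)); K=np.array(c['camera_matrix']); t=np.array(c['tvec'],float).ravel()
    n=cv2.fisheye.undistortPoints(np.array([[[u,v]]],float),K,np.zeros(4)).ravel()
    return -R.T@t, R.T@np.array([n[0],n[1],1])
def wz(c,u,v,z):
    o,d=wray(c,u,v); return o+d*(z-o[2])/d[2]
E
python3 - <<'E'
from h import *
c=load('w1');print(wray(c,280,210)[0])
for u,v,z in [(389,106,.112),(389,158,.112),(406,106,.112),(406,158,.112),(320,83,.166),(320,187,.166),(268,75,.142),(272,197,.142),(294,135,.154)]: print(u,v,wz(c,u,v,z).round(4))
cv2.imwrite('pics/w1c.png',cv2.resize(c['pixels'][50:220,240:480],None,fx=3.3,fy=3.3,interpolation=cv2.INTER_CUBIC))
E
```

```text
[0.5100703  0.18150975 0.42310066]
389 106 [0.6149 0.1842 0.112 ]
389 158 [0.6184 0.1323 0.112 ]
406 106 [0.633  0.1858 0.112 ]
406 158 [0.637  0.1332 0.112 ]
320 83 [0.5399 0.1988 0.166 ]
320 187 [0.5425 0.1147 0.166 ]
268 75 [0.4987 0.2065 0.142 ]
272 197 [0.5025 0.0987 0.142 ]
294 135 [0.5208 0.1558 0.154 ]
```

View pics/w1c.png

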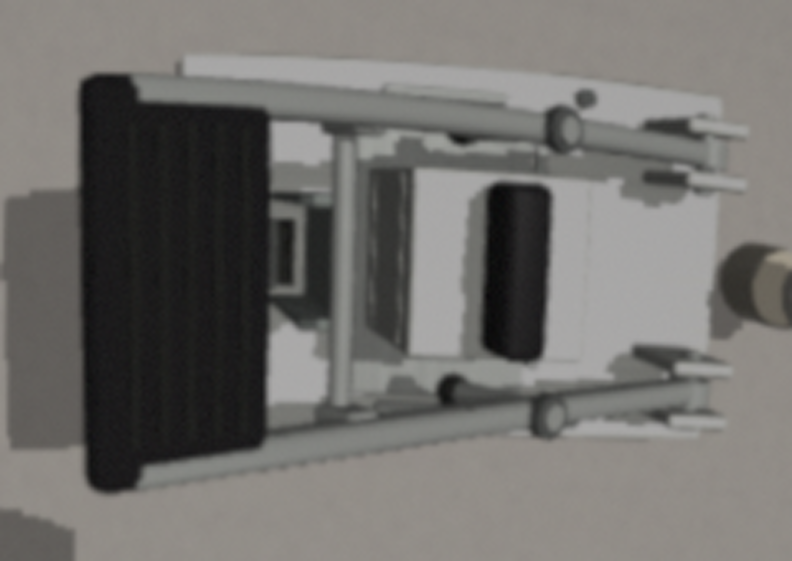

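{"name": "jog_arm", "arguments": {
  "dp": [
    [1.5,0.2,0.6],
    [2.3,0.4,1.6],
    [2.3,0.4,2.8],
    [2.3,0.4,4.0],
    [2.3,0.4,4.4]
  ],
  "angular": [
    [0,0,0],
    [0,0,0],
    [0,0,0],
    [0,0,0],
    [0,0,0]
  ],
  "claw": [0,0,0,0,0]
}}

```text
t: 2.7
eef_pos: [0.5184, 0.1536, 0.1688]
tool_rot: [-0.001, 0.704, 0.711, -0.002]
contact_force: [-0.8, -0.6, -0.6]
gripper_width: 0.002
```

```bash
python3 - <<'E'
from h import *
snap('wrist','w2')
for e in [.5,.4,.3,.2,.1,0]: print(e,end=' ');goto([.724-.238*np.cos(e),.154,.04+.238*np.sin(e)],90)
E
```

```text
0.5 t 2.75 pos [0.5184 0.1537 0.1686] F [-1.03 -0.66  0.22] dp [ 0.02 -0.13  0.58] ang [-0.05  0.02  0.11]
0.4 t 2.75 pos [0.5184 0.1537 0.1686] F [-1.03 -0.66  0.22] dp [ 0.02 -0.54  1.44] ang [-0.05  0.02  0.11]
0.3 t 2.75 pos [0.5184 0.1537 0.1686] F [-1.03 -0.66  0.22] dp [ 0.03 -0.86  2.33] ang [-0.05  0.02  0.11]
0.2 t 2.75 pos [0.5184 0.1537 0.1686] F [-1.03 -0.66  0.22] dp [ 0.03 -1.09  3.26] ang [-0.05  0.02  0.11]
0.1 t 2.75 pos [0.5184 0.1537 0.1686] F [-1.03 -0.66  0.22] dp [ 0.03 -1.23  4.2 ] ang [-0.05  0.02  0.11]
0 t 2.75 pos [0.5184 0.1537 0.1686] F [-1.03 -0.66  0.22] dp [ 0.03 -1.27  5.15] ang [-0.05  0.02  0.11]
```

View pics/w2.png

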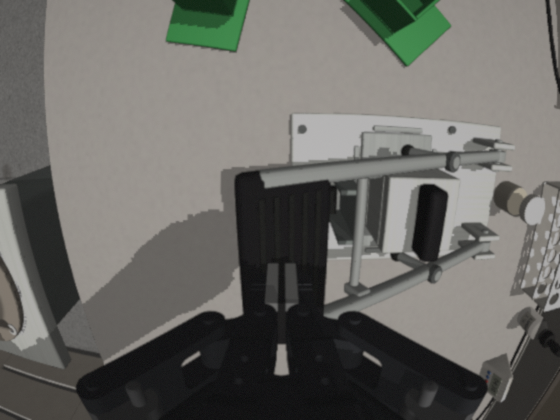

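{"name": "jog_arm", "arguments": {
  "dp": [
    [0,-0.1,0.4],
    [0,-0.2,0.7],
    [0,-0.3,1.0],
    [0,-0.4,1.2],
    [0,-0.5,1.4]
  ],
  "angular": [
    [0,0,0],
    [0,0,0],
    [0,0,0],
    [0,0,0],
    [0,0,0]
  ],
  "claw": [0,0,0,0,0]
}}

```text
t: 3.25
eef_pos: [0.5072, 0.1554, 0.1364]
tool_rot: [0.0, 0.703, 0.711, 0.0]
contact_force: [1.0, 0.0, 1.0]
gripper_width: 0.004
```

{"name": "jog_arm", "arguments": {
  "dp": [
    [0,-0.08,0.2],
    [0,-0.16,0.4],
    [0,-0.24,0.6],
    [0,-0.3,0.8],
    [0,-0.35,0.9]
  ],
  "angular": [
    [0,0,0],
    [0,0,0],
    [0,0,0],
    [0,0,0],
    [0,0,0]
  ],
  "claw": [0,0,0,0,0]
}}

```text
t: 3.75
eef_pos: [0.4979, 0.1552, 0.1132]
tool_rot: [-0.0, 0.703, 0.711, -0.0]
contact_force: [1.2, -0.1, -0.2]
gripper_width: -0.003
```

```bash
python3 - <<'E'
from h import *
c=snap('wrist','w3');snap('scene','s3')
s=load('s3')['pixels'];cv2.imwrite('pics/s3c.png',cv2.resize(s[170:260,180:300],None,fx=6,fy=6,interpolation=cv2.INTER_CUBIC))
goto([.5,.155,.1],90)
E
```

```text
t 3.85 pos [0.4978 0.1552 0.1134] F [ 0.1  -0.58  1.8 ] dp [-0.01  0.09  0.53] ang [-0.01  0.    0.14]
```

View pics/w3.png

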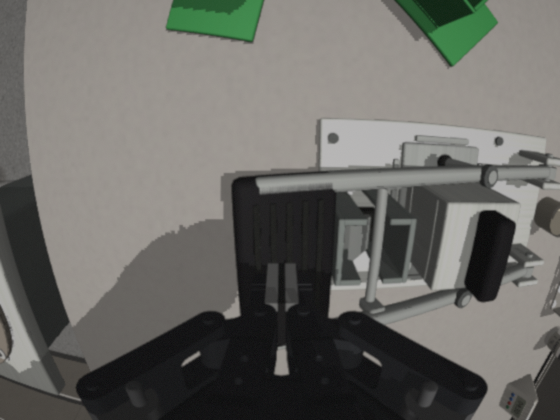

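View pics/s3c.png

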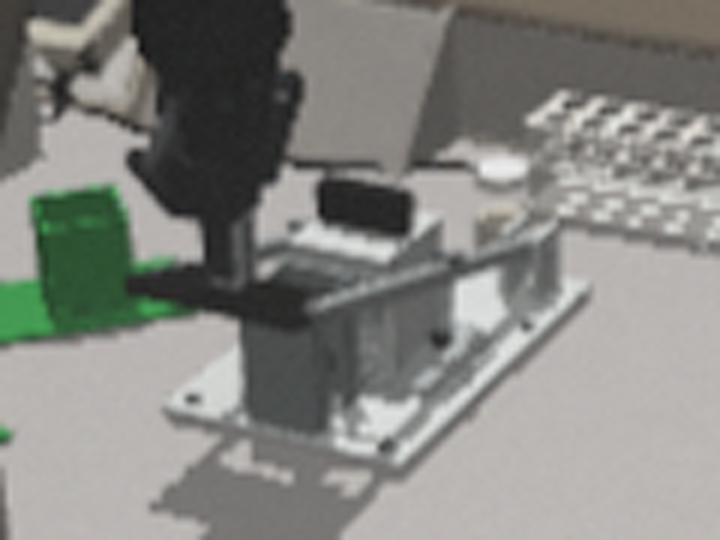

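{"name": "jog_arm", "arguments": {
  "dp": [
    [0,-0.08,0.2],
    [0,-0.16,0.4],
    [0,-0.22,0.6],
    [0,-0.28,0.8],
    [0,-0.32,1.0]
  ],
  "angular": [
    [0,0,0],
    [0,0,0],
    [0,0,0],
    [0,0,0],
    [0,0,0]
  ],
  "claw": [0,0,0,0,0]
}}

```text
t: 4.35
eef_pos: [0.4906, 0.1553, 0.0893]
tool_rot: [0.0, 0.703, 0.711, 0.0]
contact_force: [-2.4, -2.2, 15.1]
gripper_width: -0.003
```

{"name": "jog_arm", "arguments": {
  "dp": [
    [0,-0.01,0.05],
    [0,-0.02,0.1],
    [0,-0.03,0.15],
    [0,-0.04,0.2],
    [0,-0.05,0.2]
  ],
  "angular": [
    [0,0,0],
    [0,0,0],
    [0,0,0],
    [0,0,0],
    [0,0,0]
  ],
  "claw": [0,0,0,0,0]
}}

```text
t: 4.85
eef_pos: [0.4896, 0.1552, 0.0847]
tool_rot: [0.001, 0.703, 0.711, 0.0]
contact_force: [-1.0, -2.0, 11.7]
gripper_width: -0.003
```

{"name": "jog_arm", "arguments": {
  "dp": [
    [0,-0.01,0.04],
    [0,-0.02,0.08],
    [0,-0.03,0.12],
    [0,-0.03,0.12],
    [0,-0.03,0.12]
  ],
  "angular": [
    [0,0,0],
    [0,0,0],
    [0,0,0],
    [0,0,0],
    [0,0,0]
  ],
  "claw": [0,0,0,0,0]
}}

```text
t: 5.35
eef_pos: [0.489, 0.1552, 0.0813]
tool_rot: [0.001, 0.703, 0.711, 0.001]
contact_force: [0.5, -0.5, 7.3]
gripper_width: -0.003
```

{"name": "jog_arm", "arguments": {
  "dp": [
    [0,-0.01,0.04],
    [0,-0.02,0.08],
    [0,-0.02,0.12],
    [0,-0.02,0.12],
    [0,-0.02,0.12]
  ],
  "angular": [
    [0,0,0],
    [0,0,0],
    [0,0,0],
    [0,0,0],
    [0,0,0]
  ],
  "claw": [0,0,0,0,0]
}}

```text
t: 5.85
eef_pos: [0.4885, 0.1552, 0.0783]
tool_rot: [0.001, 0.703, 0.711, 0.001]
contact_force: [0.8, -0.8, 7.3]
gripper_width: 0.001
```

{"name": "jog_arm", "arguments": {
  "dp": [
    [0,-0.01,0.04],
    [0,-0.02,0.08],
    [0,-0.02,0.12],
    [0,-0.02,0.12],
    [0,-0.02,0.12]
  ],
  "angular": [
    [0,0,0],
    [0,0,0],
    [0,0,0],
    [0,0,0],
    [0,0,0]
  ],
  "claw": [0,0,0,0,0]
}}

```text
t: 6.35
eef_pos: [0.488, 0.1552, 0.0753]
tool_rot: [0.001, 0.703, 0.711, 0.001]
contact_force: [1.1, -0.2, 6.1]
gripper_width: -0.001
```

{"name": "jog_arm", "arguments": {
  "dp": [
    [0,-0.01,0.04],
    [0,-0.02,0.08],
    [0,-0.02,0.12],
    [0,-0.02,0.12],
    [0,-0.02,0.12]
  ],
  "angular": [
    [0,0,0],
    [0,0,0],
    [0,0,0],
    [0,0,0],
    [0,0,0]
  ],
  "claw": [0,0,0,0,0]
}}

```text
t: 6.85
eef_pos: [0.4875, 0.1552, 0.0721]
tool_rot: [0.0, 0.703, 0.711, 0.001]
contact_force: [2.7, -0.8, 4.7]
gripper_width: -0.006
```

{"name": "jog_arm", "arguments": {
  "dp": [
    [0,-0.01,0.04],
    [0,-0.02,0.08],
    [0,-0.02,0.12],
    [0,-0.02,0.12],
    [0,-0.02,0.12]
  ],
  "angular": [
    [0,0,0],
    [0,0,0],
    [0,0,0],
    [0,0,0],
    [0,0,0]
  ],
  "claw": [0,0,0,0,0]
}}

```text
t: 7.35
eef_pos: [0.4872, 0.1552, 0.0694]
tool_rot: [0.001, 0.703, 0.711, 0.001]
contact_force: [2.4, -1.0, 9.3]
gripper_width: 0.002
```

{"name": "jog_arm", "arguments": {
  "dp": [
    [0,-0.01,0.04],
    [0,-0.01,0.08],
    [0,-0.01,0.1],
    [0,-0.01,0.1],
    [0,-0.01,0.1]
  ],
  "angular": [
    [0,0,0],
    [0,0,0],
    [0,0,0],
    [0,0,0],
    [0,0,0]
  ],
  "claw": [0,0,0,0,0]
}}

```text
t: 7.85
eef_pos: [0.487, 0.1552, 0.0675]
tool_rot: [0.001, 0.703, 0.711, 0.001]
contact_force: [0.1, -3.1, 16.2]
gripper_width: -0.001
```

{"name": "jog_arm", "arguments": {
  "dp": [
    [0,0,0.02],
    [0,0,0.04],
    [0,0,0.04],
    [0,0,0.04],
    [0,0,0.04]
  ],
  "angular": [
    [0,0,0],
    [0,0,0],
    [0,0,0],
    [0,0,0],
    [0,0,0]
  ],
  "claw": [0,0,0,0,0]
}}

```text
t: 8.35
eef_pos: [0.4869, 0.1552, 0.0667]
tool_rot: [0.001, 0.703, 0.711, 0.001]
contact_force: [-1.1, -3.1, 19.1]
gripper_width: 0.002
```

```bash
python3 - <<'E'
from h import *
c=snap('wrist','w4');snap('scene','s4')
for i in range(3): read_camera('top'); print(get_obs()['contact_force'])
s=load('s4')['pixels'];cv2.imwrite('pics/s4c.png',cv2.resize(s[170:260,180:300],None,fx=6,fy=6,interpolation=cv2.INTER_CUBIC))
E
```

```text
[ 0.30155949 -1.5381065  18.87978813]
[-0.92549027 -3.92553458 19.42533024]
[-0.99454135 -2.76116447 18.64614675]
```

View pics/s4c.png

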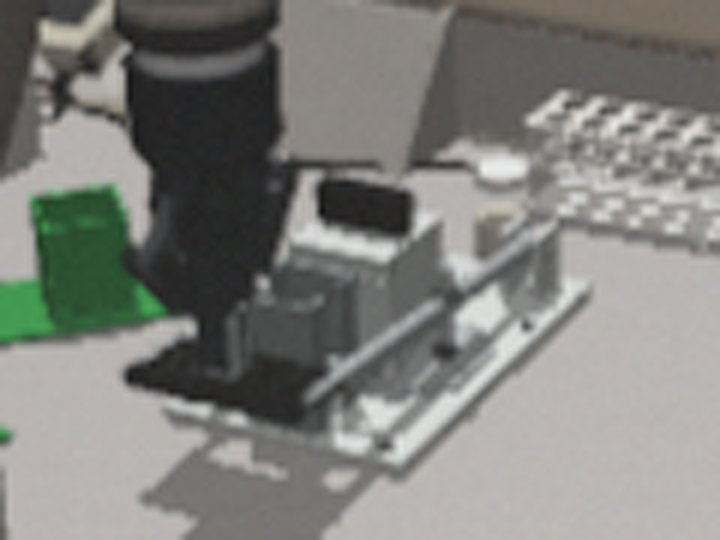

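{"name": "jog_arm", "arguments": {
  "dp": [
    [0,0,0.02],
    [0,0,0.03],
    [0,0,0.03],
    [0,0,0.03],
    [0,0,0.03]
  ],
  "angular": [
    [0,0,0],
    [0,0,0],
    [0,0,0],
    [0,0,0],
    [0,0,0]
  ],
  "claw": [0,0,0,0,0]
}}

```text
t: 9.1
eef_pos: [0.4869, 0.1552, 0.0662]
tool_rot: [0.001, 0.703, 0.711, 0.001]
contact_force: [-2.0, -3.7, 21.1]
gripper_width: 0.001
```

{"name": "jog_arm", "arguments": {
  "dp": [
    [0,0,-0.08],
    [0,0,-0.16],
    [0,0,-0.24],
    [0,0,-0.32],
    [0,0,-0.5]
  ],
  "angular": [
    [0,0,0],
    [0,0,0],
    [0,0,0],
    [0,0,0],
    [0,0,0]
  ],
  "claw": [0,0,0,0,0]
}}

```text
t: 9.6
eef_pos: [0.4845, 0.1548, 0.0763]
tool_rot: [-0.001, 0.703, 0.711, -0.001]
contact_force: [0.2, -0.1, -0.7]
gripper_width: -0.001
```

```bash
python3 - <<'E'
from h import *
snap('scene','s5')
goto([.5,.155,.15],90)
s=load('s5')['pixels'];cv2.imwrite('pics/s5c.png',cv2.resize(s[170:260,180:300],None,fx=6,fy=6,interpolation=cv2.INTER_CUBIC))
E
```

```text
t 9.65 pos [0.485  0.1551 0.0771] F [-0.15  0.12  0.48] dp [-0.01  0.6  -2.92] ang [-0.02  0.    0.14]
```

View pics/s5c.png

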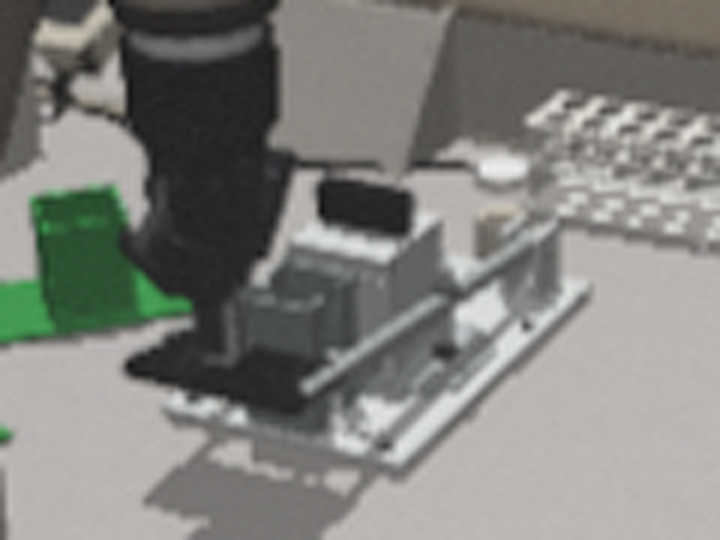

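{"name": "jog_arm", "arguments": {
  "dp": [
    [0,0,-1],
    [0,0,-2],
    [0,0,-4],
    [0,0.5,-5.6],
    [-1,1.8,-5.6]
  ],
  "angular": [
    [0,0,0],
    [0,0,0],
    [0,0,0],
    [0,0,0],
    [0,0,0]
  ],
  "claw": [0,10,20,35,40]
}}

```text
t: 10.15
eef_pos: [0.532, 0.1362, 0.2231]
tool_rot: [0.001, 0.7, 0.714, 0.004]
contact_force: [1.3, 0.6, -0.6]
gripper_width: 0.469
```

{"name": "jog_arm", "arguments": {
  "dp": [
    [-1,1.8,0],
    [-2.2,3.4,0],
    [-2.4,3.6,0],
    [-2.4,3.6,0],
    [-2.4,3.6,0]
  ],
  "angular": [
    [0,0,0],
    [0,0,0],
    [0,0,0],
    [0,0,0],
    [0,0,0]
  ],
  "claw": [40,40,40,40,40]
}}

```text
t: 10.65
eef_pos: [0.6205, 0.073, 0.2164]
tool_rot: [-0.001, 0.702, 0.712, -0.0]
contact_force: [-1.2, 0.1, 0.1]
gripper_width: 0.473
```

```bash
python3 - <<'E'
from h import *
c=snap('wrist','w6');print(wray(c,280,210)[0])
cv2.imwrite('pics/w6b.png',cv2.resize(c['pixels'][30:300,150:450],None,fx=2.2,fy=2.2,interpolation=cv2.INTER_CUBIC))
goto([.624,.157,.12],90.8)
E
```

```text
[0.61994378 0.15799247 0.35802275]
t 10.7 pos [0.6204 0.0736 0.2167] F [-0.68  0.34  0.1 ] dp [3.33 0.2  3.87] ang [-0.02 -0.01  0.  ]
```

View pics/w6b.png

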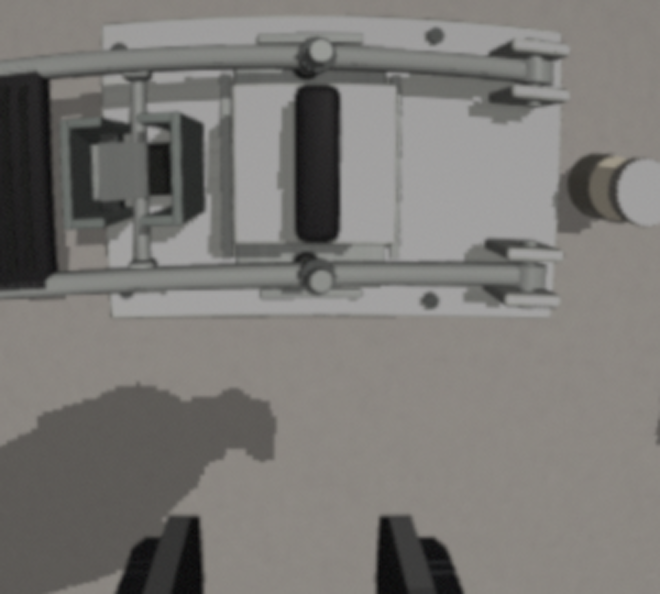

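```bash
python3 - <<'E'
from h import *
c=load('w6')
f=lambda x,y,z: wz(c,150+x/2.2,30+y/2.2,z).round(4)
print(f(318,163.5,.112),f(318,86,.112),f(318,241,.112))
print('cover top',f(234,84,.086),f(396,84,.086),f(234,243,.086),f(396,243,.086))
E
```

```text
[0.6292 0.1581 0.112 ] [0.6288 0.1849 0.112 ] [0.6297 0.1314 0.112 ]
cover top [0.5986 0.1883 0.086 ] [0.6588 0.1897 0.086 ] [0.5988 0.1275 0.086 ] [0.6606 0.1286 0.086 ]
```

{"name": "jog_arm", "arguments": {
  "dp": [
    [1.6,0.2,0],
    [3.2,0.4,0.8],
    [3.37,0.4,2],
    [3.37,0.4,3.4],
    [3.37,0.4,3.4]
  ],
  "angular": [
    [0,0,0],
    [0,0,0],
    [0,0,0],
    [0,0,0],
    [0,0,0]
  ],
  "claw": [40,40,40,40,40]
}}

```text
t: 11.2
eef_pos: [0.6263, 0.1567, 0.1277]
tool_rot: [-0.002, 0.702, 0.713, -0.004]
contact_force: [-0.9, -0.0, -0.6]
gripper_width: 0.471
```

```bash
python3 - <<'E'
from h import *
snap('wrist','w7')
goto([.629,.158,.090],91)
E
```

```text
t 11.25 pos [0.6282 0.1567 0.1304] F [ 0.12 -0.1   0.5 ] dp [0.05 0.04 1.62] ang [-0.06  0.01 -0.04]
```

View pics/w7.png

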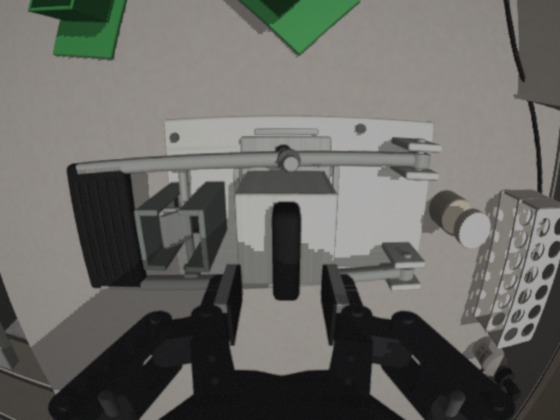

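```bash
python3 - <<'E'
from h import *
c=load('w7')
print(wray(c,280,210)[0], [wz(c,u,v,.112).round(4) for u,v in [(287,205),(287,250),(275,250),(300,250)]])
E
```

```text
[0.62650811 0.24207118 0.26904731] [array([0.6287, 0.1913, 0.112 ]), array([0.6293, 0.1661, 0.112 ]), array([0.6229, 0.1659, 0.112 ]), array([0.6362, 0.1662, 0.112 ])]
```

{"name": "jog_arm", "arguments": {
  "dp": [
    [0.05,0.05,0.5],
    [0.05,0.05,1.0],
    [0.05,0.05,1.4],
    [0.05,0.05,1.6],
    [0.05,0.05,1.6]
  ],
  "angular": [
    [0,0,0],
    [0,0,0],
    [0,0,0],
    [0,0,0],
    [0,0,0]
  ],
  "claw": [40,40,40,40,40]
}}

```text
t: 11.75
eef_pos: [0.6317, 0.157, 0.0912]
tool_rot: [-0.0, 0.703, 0.711, -0.001]
contact_force: [0.7, 0.2, 0.7]
gripper_width: 0.471
```

{"name": "jog_arm", "arguments": {
  "dp": [
    [0,0,0],
    [0,0,0],
    [0,0,0],
    [0,0,0],
    [0,0,0]
  ],
  "angular": [
    [0,0,0],
    [0,0,0],
    [0,0,0],
    [0,0,0],
    [0,0,0]
  ],
  "claw": [30,20,12,8,8],
  "grip_force": 50
}}

```text
t: 12.25
eef_pos: [0.632, 0.1575, 0.0924]
tool_rot: [-0.0, 0.703, 0.711, -0.0]
contact_force: [-3.8, -0.4, 4.6]
gripper_width: 0.173
```

```bash
python3 - <<'E'
from h import *
snap('wrist','w8')
snap('scene','s8')
goto([.629,.158,.20],91)
print(get_obs()['gripper_width'])
s=load('s8')['pixels'];cv2.imwrite('pics/s8c.png',cv2.resize(s[170:260,180:300],None,fx=6,fy=6,interpolation=cv2.INTER_CUBIC))
E
```

```text
t 12.35 pos [0.632  0.1575 0.0924] F [-3.89 -0.71  5.45] dp [ 0.02 -0.12 -4.3 ] ang [-0.    0.   -0.06]
0.1780597093178601
```

View pics/w8.png

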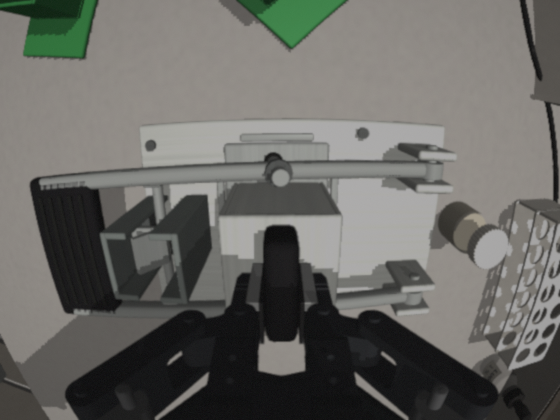

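View pics/s8c.png

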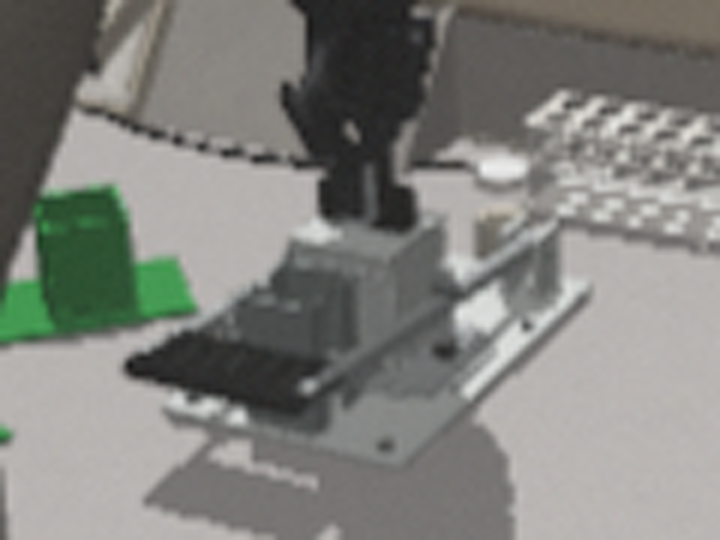

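{"name": "jog_arm", "arguments": {
  "dp": [
    [0,-0.1,0],
    [0,-0.1,-0.1],
    [0,-0.1,-0.2],
    [0,-0.1,-0.3],
    [0,-0.1,-0.4]
  ],
  "angular": [
    [0,0,0],
    [0,0,0],
    [0,0,0],
    [0,0,0],
    [0,0,0]
  ],
  "claw": [8,8,8,8,8],
  "grip_force": 70
}}

```text
t: 12.85
eef_pos: [0.6297, 0.1568, 0.1018]
tool_rot: [0.0, 0.703, 0.711, -0.0]
contact_force: [0.2, -0.3, -5.5]
gripper_width: 0.17
```

```bash
python3 - <<'E'
from h import *
snap('scene','s9')
goto([.629,.158,.20],91)
s=load('s9')['pixels'];cv2.imwrite('pics/s9c.png',cv2.resize(s[170:260,180:300],None,fx=6,fy=6,interpolation=cv2.INTER_CUBIC))
E
```

```text
t 12.9 pos [0.6299 0.1569 0.1023] F [ 0.79 -0.36 -4.97] dp [ 0.04 -0.04 -3.91] ang [ 0.    0.   -0.07]
```

View pics/s9c.png

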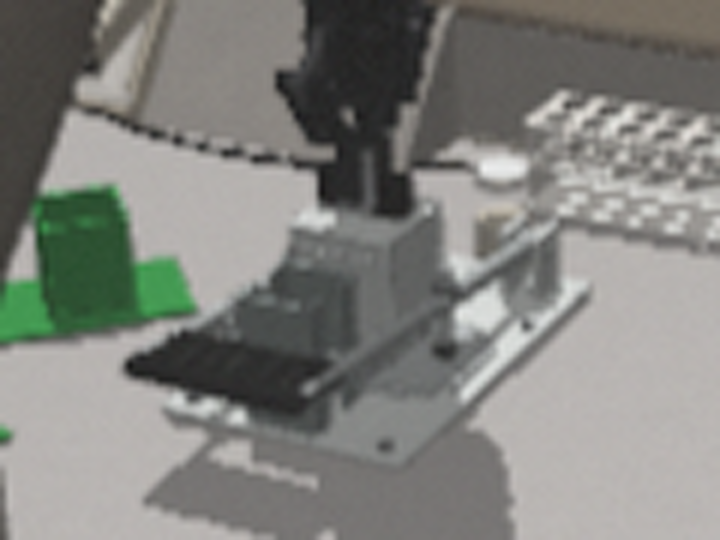

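{"name": "jog_arm", "arguments": {
  "dp": [
    [0,0,-0.25],
    [0,0,-0.5],
    [0,0,-0.75],
    [0,0,-1],
    [0,0,-1.25]
  ],
  "angular": [
    [0,0,0],
    [0,0,0],
    [0,0,0],
    [0,0,0],
    [0,0,0]
  ],
  "claw": [8,8,8,8,8]
}}

```text
t: 13.4
eef_pos: [0.6297, 0.1574, 0.134]
tool_rot: [0.0, 0.703, 0.711, 0.0]
contact_force: [0.0, -0.0, -6.2]
gripper_width: 0.169
```

{"name": "jog_arm", "arguments": {
  "dp": [
    [0,0,-0.4],
    [0,0,-0.8],
    [0,0,-1.2],
    [0,0,-2],
    [0,0,-2.6]
  ],
  "angular": [
    [0,0,0],
    [0,0,0],
    [0,0,0],
    [0,0,0],
    [0,0,0]
  ],
  "claw": [8,8,8,8,8]
}}

```text
t: 13.9
eef_pos: [0.6302, 0.1577, 0.2005]
tool_rot: [0.0, 0.703, 0.711, 0.001]
contact_force: [0.4, 0.4, -1.5]
gripper_width: 0.166
```

```bash
python3 - <<'E'
from h import *
snap('scene','s10')
goto([.619,-.199,.20],95)
s=load('s10')['pixels'];cv2.imwrite('pics/s10c.png',cv2.resize(s[150:260,180:300],None,fx=5,fy=5,interpolation=cv2.INTER_CUBIC))
E
```

```text
t 13.95 pos [0.6315 0.1583 0.2031] F [0.4  1.42 1.76] dp [-14.29  -0.66   0.1 ] ang [ 0.06 -0.02 -0.87]
```

View pics/s10c.png

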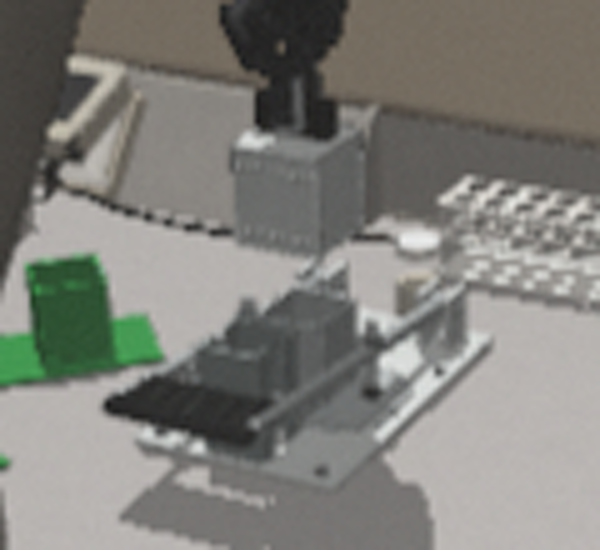

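{"name": "jog_arm", "arguments": {
  "dp": [
    [-0.8,0,0],
    [-2,-0.1,0],
    [-3.5,-0.2,0],
    [-5,-0.3,0],
    [-6.5,-0.4,0]
  ],
  "angular": [
    [0,0,0],
    [0,0,-0.2],
    [0,0,-0.4],
    [0,0,-0.5],
    [0,0,-0.6]
  ],
  "claw": [8,8,8,8,8]
}}

```text
t: 14.45
eef_pos: [0.6215, -0.0066, 0.1987]
tool_rot: [0.0, 0.684, 0.73, 0.0]
contact_force: [0.9, -0.3, -2.3]
gripper_width: 0.17
```

{"name": "jog_arm", "arguments": {
  "dp": [
    [-1.5,0,0],
    [-3,-0.1,0],
    [-4.5,-0.2,0],
    [-6,-0.2,0],
    [-7,-0.2,0]
  ],
  "angular": [
    [0,0,0],
    [0,0,-0.1],
    [0,0,-0.2],
    [0,0,-0.3],
    [0,0,-0.3]
  ],
  "claw": [8,8,8,8,8]
}}

```text
t: 14.95
eef_pos: [0.6275, -0.1842, 0.1985]
tool_rot: [0.001, 0.676, 0.737, -0.001]
contact_force: [-0.0, -1.0, -1.5]
gripper_width: 0.169
```

```bash
python3 - <<'E'
from h import *
goto([.619,-.199,.0784+.002],95)
snap('top','t11');snap('wrist','w11');snap('scene','s11')
goto([.619,-.199,.0784+.002],95)
s=load('s11')['pixels'];cv2.imwrite('pics/s11c.png',cv2.resize(s[170:290,280:420],None,fx=5,fy=5,interpolation=cv2.INTER_CUBIC))
E
```

```text
t 14.95 pos [ 0.6275 -0.1842  0.1985] F [-0.04 -1.04 -1.54] dp [-0.55 -0.39  4.72] ang [ 0.    0.02 -0.  ]
t 15.1 pos [ 0.6275 -0.1831  0.1982] F [ 0.56  0.08 -1.43] dp [-0.6  -0.39  4.71] ang [-0.    0.01 -0.02]
```

View pics/t11.png

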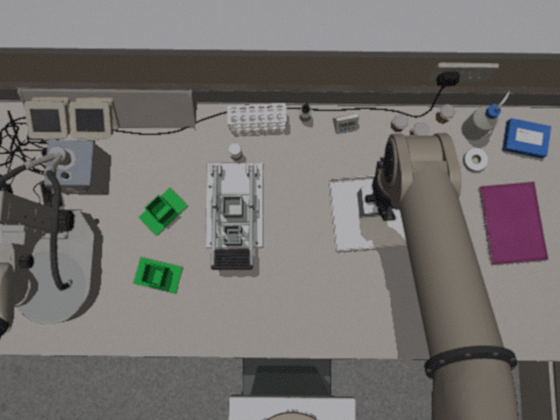

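View pics/s11c.png

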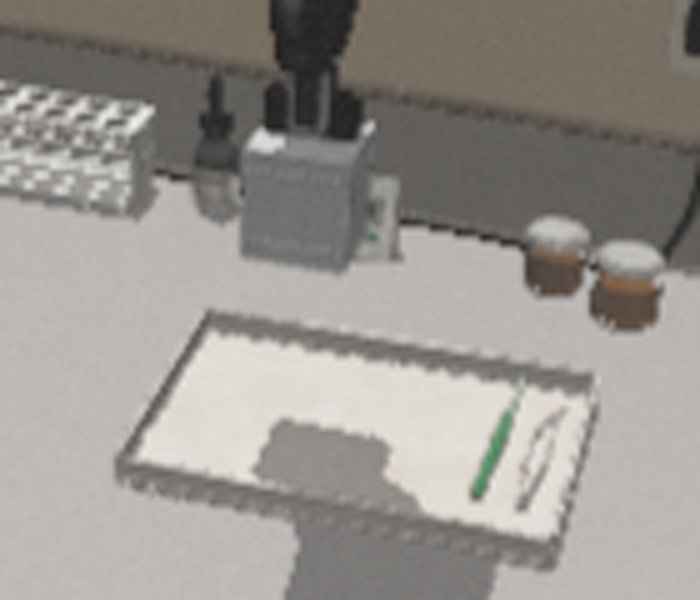

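View pics/w11.png

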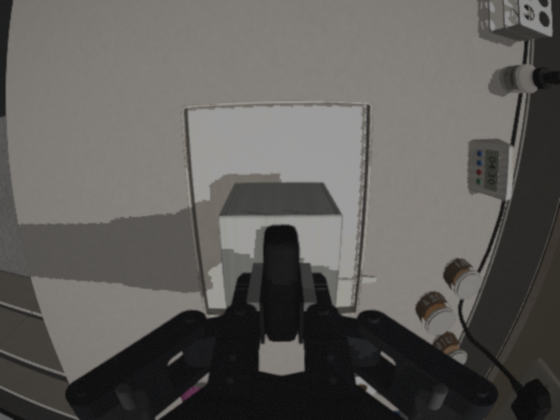

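{"name": "jog_arm", "arguments": {
  "dp": [
    [-0.3,-0.2,0.5],
    [-0.6,-0.4,1.5],
    [-0.6,-0.4,2.5],
    [-0.6,-0.4,3.4],
    [-0.6,-0.4,4.0]
  ],
  "angular": [
    [0,0,0],
    [0,0,0],
    [0,0,0],
    [0,0,0],
    [0,0,0]
  ],
  "claw": [8,8,8,8,8]
}}

```text
t: 15.6
eef_pos: [0.6179, -0.1946, 0.0959]
tool_rot: [-0.001, 0.674, 0.739, -0.0]
contact_force: [-0.1, 0.1, -1.6]
gripper_width: 0.165
```

{"name": "jog_arm", "arguments": {
  "dp": [
    [0,0,0.2],
    [0,0,0.4],
    [0,0,0.5],
    [0,0,0.55],
    [0,0,0.6]
  ],
  "angular": [
    [0,0,0],
    [0,0,0],
    [0,0,0],
    [0,0,0],
    [0,0,0]
  ],
  "claw": [8,8,8,8,8]
}}

```text
t: 16.1
eef_pos: [0.6198, -0.1962, 0.084]
tool_rot: [0.001, 0.675, 0.738, 0.0]
contact_force: [-0.1, -0.0, -0.9]
gripper_width: 0.168
```

{"name": "jog_arm", "arguments": {
  "dp": [
    [0,0,0.03],
    [0,0,0.06],
    [0,0,0.08],
    [0,0,0.08],
    [0,0,0.08]
  ],
  "angular": [
    [0,0,0],
    [0,0,0],
    [0,0,0],
    [0,0,0],
    [0,0,0]
  ],
  "claw": [8,8,8,8,8]
}}

```text
t: 16.6
eef_pos: [0.6192, -0.1961, 0.0813]
tool_rot: [0.0, 0.675, 0.738, 0.0]
contact_force: [0.6, 0.3, -0.7]
gripper_width: 0.173
```

Continue in small steps until contact.

{"name": "jog_arm", "arguments": {
  "dp": [
    [0,0,0.02],
    [0,0,0.04],
    [0,0,0.06],
    [0,0,0.06],
    [0,0,0.06]
  ],
  "angular": [
    [0,0,0],
    [0,0,0],
    [0,0,0],
    [0,0,0],
    [0,0,0]
  ],
  "claw": [8,8,8,8,8]
}}

```text
t: 17.1
eef_pos: [0.6192, -0.1961, 0.0797]
tool_rot: [-0.0, 0.675, 0.738, -0.0]
contact_force: [0.2, -0.3, -1.7]
gripper_width: 0.168
```

{"name": "jog_arm", "arguments": {
  "dp": [
    [0,0,0.02],
    [0,0,0.04],
    [0,0,0.04],
    [0,0,0.04],
    [0,0,0.04]
  ],
  "angular": [
    [0,0,0],
    [0,0,0],
    [0,0,0],
    [0,0,0],
    [0,0,0]
  ],
  "claw": [8,8,8,8,8]
}}

```text
t: 17.6
eef_pos: [0.6192, -0.1961, 0.0788]
tool_rot: [0.0, 0.675, 0.738, -0.0]
contact_force: [-0.1, -0.5, -1.0]
gripper_width: 0.171
```

{"name": "jog_arm", "arguments": {
  "dp": [
    [0,0,0.02],
    [0,0,0.04],
    [0,0,0.04],
    [0,0,0.04],
    [0,0,0.04]
  ],
  "angular": [
    [0,0,0],
    [0,0,0],
    [0,0,0],
    [0,0,0],
    [0,0,0]
  ],
  "claw": [8,8,8,8,8]
}}

```text
t: 18.1
eef_pos: [0.6192, -0.1961, 0.078]
tool_rot: [0.0, 0.675, 0.738, -0.0]
contact_force: [-0.5, -0.1, 2.7]
gripper_width: 0.17
```

{"name": "jog_arm", "arguments": {
  "dp": [
    [0,0,0.02],
    [0,0,0.04],
    [0,0,0.04],
    [0,0,0.04],
    [0,0,0.04]
  ],
  "angular": [
    [0,0,0],
    [0,0,0],
    [0,0,0],
    [0,0,0],
    [0,0,0]
  ],
  "claw": [8,8,8,8,8]
}}

```text
t: 18.6
eef_pos: [0.6193, -0.1961, 0.078]
tool_rot: [0.0, 0.675, 0.738, -0.0]
contact_force: [-3.6, 0.5, 10.2]
gripper_width: 0.167
```

{"name": "jog_arm", "arguments": {
  "dp": [
    [0,0,-0.04],
    [0,0,-0.04],
    [0,0,-0.04],
    [0,0,-0.04],
    [0,0,-0.04]
  ],
  "angular": [
    [0,0,0],
    [0,0,0],
    [0,0,0],
    [0,0,0],
    [0,0,0]
  ],
  "claw": [12,20,30,40,40]
}}

```text
t: 19.1
eef_pos: [0.6192, -0.1961, 0.0776]
tool_rot: [-0.0, 0.675, 0.738, 0.0]
contact_force: [-0.5, 0.4, 0.7]
gripper_width: 0.472
```

{"name": "jog_arm", "arguments": {
  "dp": [
    [0,0,-0.3],
    [0,0,-0.8],
    [0,0,-1.6],
    [0,0,-3],
    [0,0,-4.5]
  ],
  "angular": [
    [0,0,0],
    [0,0,0],
    [0,0,0],
    [0,0,0],
    [0,0,0]
  ],
  "claw": [40,40,40,40,40]
}}

```text
t: 19.6
eef_pos: [0.6189, -0.1959, 0.192]
tool_rot: [-0.0, 0.674, 0.738, -0.0]
contact_force: [0.5, 0.0, 0.0]
gripper_width: 0.466
```

{"name": "jog_arm", "arguments": {
  "dp": [
    [-1,0,-0.5],
    [-2,0,-1],
    [-3.4,0,-1],
    [-3.4,0,-1],
    [-3.4,0,-1]
  ],
  "angular": [
    [0,0,0],
    [0,0,0],
    [0,0,0],
    [0,0,0],
    [0,0,0]
  ],
  "claw": [40,40,40,40,40]
}}

```text
t: 20.1
eef_pos: [0.6267, -0.2819, 0.2162]
tool_rot: [0.0, 0.675, 0.737, 0.0]
contact_force: [-0.5, 0.2, 0.3]
gripper_width: 0.464
```

```bash
python3 - <<'E'
from h import *
snap('wrist','w12');snap('scene','s12');snap('top','t12')
goto([.619,-.199,.0784+.002],95)
s=load('s12')['pixels'];cv2.imwrite('pics/s12c.png',cv2.resize(s[160:290,200:420],None,fx=3.6,fy=3.6,interpolation=cv2.INTER_CUBIC))
E
```

```text
t 20.25 pos [ 0.6272 -0.2792  0.2158] F [-0.58  0.29 -0.1 ] dp [ 3.22 -0.03  5.42] ang [ 0.01 -0.01  0.06]
```

View pics/w12.png

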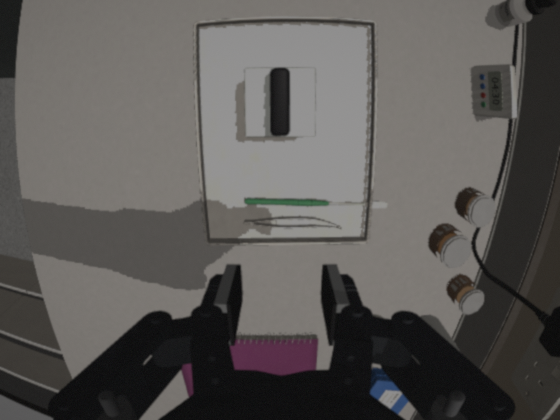

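View pics/s12c.png

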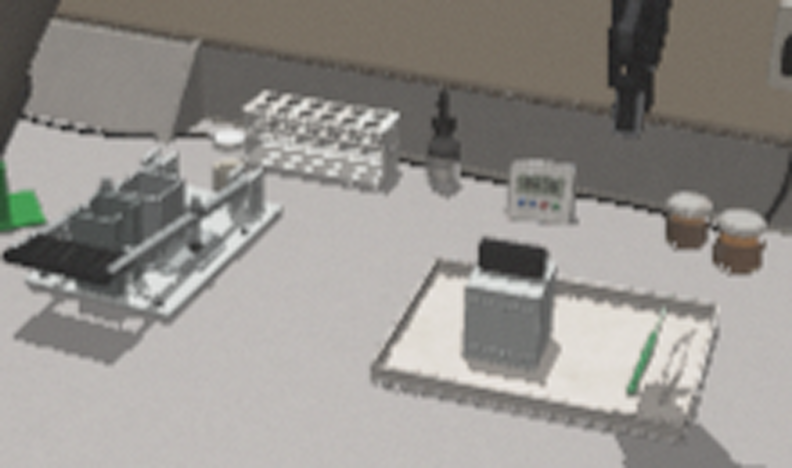

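```bash
python3 - <<'E'
from h import *
print(hand_in())
E
```

```text
the job is handed in; nothing more can be done
None
```

The lever is latched, the canister is still in the jig, and the cover stands mouth down on the clear floor of the tray. I handed the job in at about 20 s of the 72 s; hand-in gave no verdict.

- **Lever:** I pressed in small steps until the pad read 21 N, which is the buffer range and well under the 40 N limit. When I let go the force went to zero and the lever stayed down, with its bar held in the latch housing.
- **Cover:** I gripped it by the rib and pulled it straight up. The pull peaked at about 6 N, and the canister stayed on its foot.
- **Placing:** I lowered the cover until it touched the tray floor (10 N at most), released it and backed off to a TCP height of about 0.22 m.

**Last checks:** The wrist and scene pictures show the cover upright and let go in the clear area, at about (0.619, -0.196). That is roughly 3 cm from the tray centre. The lever is still down, and the forceps, spatula and jar look undisturbed. No check failed. I judged the cover's tilt and the canister's position by eye and did not measure them.

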